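# Load a glass syringe barrel into the filling stand

## Task

Pick up the glass syringe barrel from the mat, and from the open porch of the blue filling stand slide it sideways into the slotted keeper plate, so that its flange runs underneath the plate. Keep pushing gently until the flange has pushed the light yellow pin fully in and rests against the sprung rubber stop, without forcing the stop far back; then ease off the pressure and let go, leaving the barrel standing upright at the stop with the pin still in. Leave the tip box, jar and pen alone.

Things in the scene. Friction and masses are not known exactly. Their poses are not given: they have to be found in the camera images.
- barrel: Pale-blue glass syringe barrel, about 90 g (hidden variation), loose, standing upright on its round flange on the mat, nozzle up. Origin: centre of the flange's underside; z runs up along the barrel. Flange: diameter 42, 5 thick. Barrel: diameter 28 from 5 to 76 above the origin, then a shoulder to 82 and a thin nozzle (diameter 7) to 92. Turning it about z makes no difference.
- mat: Green fixed square mat 130 x 130 x 4; the barrel starts somewhere on it. Origin: centre of its underside.
- stand: Fixed filling stand; sizes in mm. Origin: on the bench, on its centre line; z up, x points INTO the slot. Blue deck, top 16 above the bench, x=-75..95, y=-40..40. Aluminium keeper plate over it from x=-18 back: underside 23, top 28 above the bench. The 7 high space between deck and plate (50 wide between rails) takes the 5 thick flange. The tip of the stop's black knob may stick out behind.
- porch (a point): Point on the deck's top surface at stand x=-48 mm, y=0: the open porch in front of the slot, where the barrel stands free of the plate with its axis here. Axes as the stand's (x into the slot).
- mouth (a point): Point on the deck's top surface at stand x=-1 mm, y=0, where the plate's slot becomes parallel: 31 wide, centred on y=0, closed at stand x=52. In front of it the lips flare open to 55 wide at stand x=-18. Axes as the stand's.
- pin (a joint): Yellow pin in the face of the stop, m: 0 = stands 6 mm out, 0.006 = flush with the rubber. A very light spring (0.2 N) pushes it out, so it reads whether the flange rests at the stop; the barrel's own friction holds against it. The stop lies under the plate across the flange's path. Its setting differs and is not reported: flange on the rubber, the barrel's axis is anywhere at stand x=20 to 34 mm.
- buffer (a joint): How far the stop's sprung rubber face is pushed back, m: 0 = at rest, 0.0055 = bottomed. It yields from about 7 N, then 3 N per mm; over 0.0035 (about 17 N) is forcing it. It springs back, so a barrel let go under pressure is thrown back.
- tipbox: Bystander: loose clear box with blue lid, 77 x 57 x 52 high. Origin: centre of its underside.
- jar: Bystander: loose white jar with blue cap, diameter 52, 85 high. Origin: centre of its underside.
- pen: Bystander: loose marker pen, white with black cap, 125 long, 13 thick, lying along its x. Origin: centre of its underside.
There are look-alikes about, which are no part of the job. Leave any green, pink or turquoise look-alike of the barrel alone.

How it is judged:
By the outcome, as a careful person would: the job done as asked, in the order asked, and still so for the second after the job is handed in, with the robot touching nothing.
It also fails if it takes over 51 s, if anything falls off the work surface, if the arm or the gripper's body presses on something with over 40 N, if the wrist force passes 120 N, or if a joint passes its speed limit or range.

## Robot

A 6-joint arm with a two-finger parallel gripper is mounted at the origin on the work surface. World frame = base frame: x ahead of the robot, y to its left, z up, the work surface at z = 0. Lengths are in mm, angles in degrees, forces in N, time in s.
With the tool pointing down it reaches from about 350 to 725 mm from the base axis. Payload 6 kg.
Tool frame: the origin (TCP) lies at the centre of the arm's flange, where the gripper is bolted on; the fingertips stand 173 mm ahead of it and the grasp point (between the pads) lies 155 mm ahead of it (ctrl.tip_extent is the distance from the TCP to the fingertips, in mm); z points along the fingers, y is the line along which they close (so a half turn about z gives the same grasp; the last joint's range is limited). The gripper opens to 85 mm and grips with 20 to 120 N. Pads are 22 mm wide; open, the fingers measure 114 mm over their backs; the gripper's body (76 mm by 85 mm) begins 54 mm behind the grasp point. The pads swing forward as they close: fully open they stand 13 mm farther back than shut.
Start: joints at [-50.839, 2.303, 4.859, 0, -92.561, -19.12], TCP at [205.645, -563.652, 404.661] pointing down, gripper open.
Joint ranges: [-146.85, 146.85], [-73.84, 115.35], [-62.03, 85.46], [-188.31, 113.3], [-161.28, -10.13], [-171.36, 171.36]. Speed limits (degrees/s): [147.25, 147.25, 172.46, 180, 180, 180].

## Interface

Orientations are given as [roll, pitch, yaw] about the fixed x, y, z axes, in that order (R = Rz(yaw) Ry(pitch) Rx(roll)).
In Python, from rig import ctrl, viewer, job gives the robot as it stands.
- The arm moves only by the shell command python3 -m handwheel 'ROWS' [FORCE]. ROWS is JSON, a list of rows, each a list of 3 entries, a list of its own where there are three numbers: the turn, a rotation vector about the tool's x, y, z in degrees, then the shift along the tool's x, y, z in cm, then the opening, from -1 (shut) to 1 (fully open). In form: [[[rx, ry, rz], [x, y, z], jaw], ...]. A call has 1 to 12 rows; each row shifts and turns the commanded pose from where the row before left it, along the tool's axes as they then stand; what a row does not reach is not made up. A row lasts 1/12 s, in which the tool goes at most 41.7 mm and 7.16 degrees, less where a joint would pass 70% of its speed; a pose out of reach is approached as far as the arm can. A call is refused whole if a number of a shift passes 4.17 or a number of a turn 7.16, either way. A call with a gripper value outside its range is refused whole. The fingers move at their own pace and stop on an object; FORCE is the grip in N (left out, the last holds). Time passes only in rows, so rows that do not move let the fingers close. It gives the time, the measured TCP pose, the force, the opening and the grip force at its end, in the units of the state.
- ctrl.get_state(): the state, without advancing time (a new reading comes with each control period).
- viewer.grab_frame(name): name is "scene" or "top"; returns a dict with "frame" (480x640x3 uint8, red, green, blue), "z_map" (480x640 float32, mm along the optical axis (not along the pixel's ray), 0 where there is no reading), "fx", "fy", "cx", "cy" (pixels), "rvec" (rotation vector, rad) and "tvec" (3), from world to camera coordinates, as OpenCV has them. Camera axes: x right, y down, z forward; pixel columns grow to the right and rows downward; lengths in mm; the calibration is good to about 2 mm. A picture is of the moment at which its call begins.
- job.finish_job(): hands the job in; it is judged then, once.
The state is a dict: "time": time; "q": joint angles; "joint_vel": joint speeds; "effort": joint torques, N m; "tcp_pos": TCP position; "tool_rot": TCP orientation; "ft_force": force on the tool from outside, world axes, zero at the start; "ft_torque": the same for the moment, N m; "gripper_width": finger opening in mm; "grasp_force": force on a finger pad.
Only numpy, scipy, OpenCV 4.12 (cv2) and the standard library are available. Lean on these libraries where they do the work, as an engineer would, in place of code of your own. Each camera call takes 0.05 s, during which the arm holds its last target. There are 200 camera calls.

## Working session

There is one attempt and no reset: what is moved stays moved. The work goes in short steps, Python scripts to look and compute and a shell command to move; the robot and the scene stay as the last step left them, time stands still between calls to the robot, and variables do not carry over. Pictures are saved under pics/ and viewed, at most 10 in all, crops included, and the job is handed in when it is done.

```bash
ls; mkdir -p pics
cat > h.py <<'E'
import numpy as np,cv2
from rig import ctrl,viewer,job
def grab(n):
    f=viewer.grab_frame(n); R=cv2.Rodrigues(np.array(f["rvec"],float))[0]; t=np.array(f["tvec"],float).ravel()
    z=f["z_map"]; v,u=np.mgrid[:480,:640]
    c=np.stack([(u-f["cx"])/f["fx"]*z,(v-f["cy"])/f["fy"]*z,z],-1)
    W=(c-t)@R; W[z==0]=np.nan
    return f["frame"],W,f
def save(n,im,s=1): cv2.imwrite("pics/"+n,cv2.resize(im[...,::-1],None,fx=s,fy=s,interpolation=cv2.INTER_CUBIC))
E
python3 - <<'E'
from h import *
for n in("scene","top"):
    im,W,f=grab(n); save(n+"1.png",im); np.savez("/tmp/"+n,im=im,W=W)
s=ctrl.get_state();print(s["time"],s["tcp_pos"],s["tool_rot"],s["gripper_width"],s["ft_force"])
E
```

```text
pics
0.1 [ 205.70801423 -563.62464592  403.78796249] [ 1.79910371e+02 -8.46995031e-03 -1.59957608e+02] 85.53032918871472 [0.30521558 0.3828895  0.57570389]
```

View pics/top1.png

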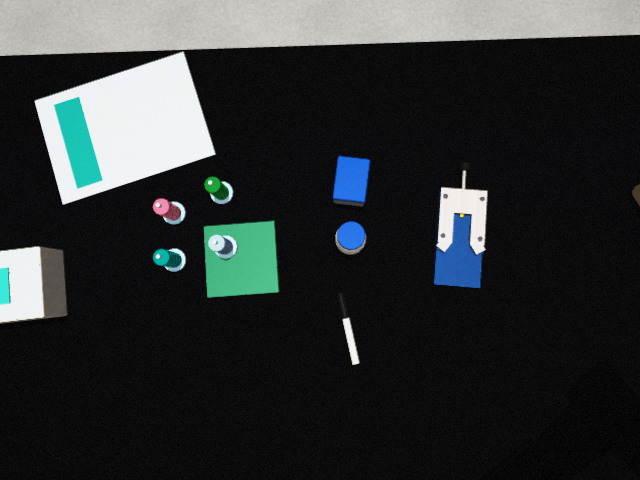

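View pics/scene1.png

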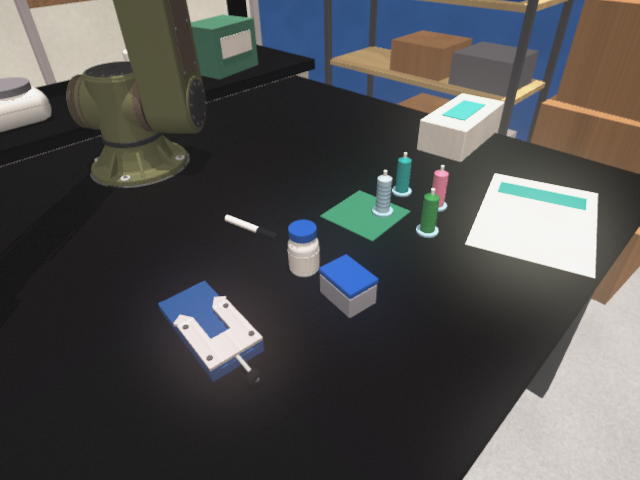

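The barrels in the top view are pale-blue (222,245) on the mat, green (218,190), pink (172,211) and turquoise (172,260). Only the one at (222,245) is pale and stands on the mat, so it is the one meant. The stand is at about (462,238) with its slot opening downward, and the yellow pin is at (462,215). I'll confirm with a crop and measure.

Run:
```python
from h import *
d=np.load("/tmp/top.npz");im=d["im"];W=d["W"]
a=cv2.resize(im[170:300,150:290],None,fx=2.8,fy=2.8,interpolation=cv2.INTER_CUBIC);b=cv2.resize(im[155:295,420:500],None,fx=2.6,fy=2.6,interpolation=cv2.INTER_CUBIC)[:364]
save("crop1.png",np.hstack([a[:364],b]))
for p in [(462,270),(445,240),(480,240),(462,200),(222,245),(217,243),(260,280)]: print(p,W[p[1],p[0]].round(1))
def reg(x0,x1,y0,y1,zl,zh):
    m=np.zeros(W.shape[:2],bool); m[y0:y1,x0:x1]=1
    return m&(W[...,2]>zl)&(W[...,2]<zh)
# barrel: by body points
m=reg(200,245,228,265,20,70);P=W[m];print("barrel body",len(P),P.mean(0),P.min(0),P.max(0))
(c,r)=cv2.minEnclosingCircle(P[:,:2].astype(np.float32));print(c,r)
m=reg(200,245,228,265,84,100);print("nozzle",m.sum(),W[m].mean(0) if m.any() else 0)
for nm,zl,zh in(("deck+plate",11,33),("plate",24,33)):
    m=reg(425,495,180,295,zl,zh);
    print(nm,m.sum(),W[m][:,2].mean(),cv2.minAreaRect(W[m][:,:2].astype(np.float32)))
hs=cv2.cvtColor(im,cv2.COLOR_RGB2HSV)
m=reg(425,495,180,295,5,50)&(hs[...,0]>20)&(hs[...,0]<35)&(hs[...,1]>150);print("pin",W[m].mean(0))
m=reg(425,495,180,295,5,40)&(hs[...,1]<60)&(hs[...,2]>150);print("white plate",m.sum(),cv2.minAreaRect(W[m][:,:2].astype(np.float32)))
m=reg(330,372,150,215,30,70);print("tipbox",W[m].mean(0));m=reg(330,372,216,256,60,100);print("jar",W[m].mean(0))
```

```text
(462, 270) [ 521.4 -192.6   15.5]
(445, 240) [ 573.2 -162.5   29.8]
(480, 240) [ 571.9 -222.3   31. ]
(462, 200) [ 643.2 -195.3   27.9]
(222, 245) [567.3 216.1  80.1]
(217, 243) [570.1 223.   87. ]
(260, 280) [510.5 163.6   5.8]
barrel body 101 [566.94550784 216.25659073  46.2627961 ] [557.16740777 212.00082007  21.86034793] [583.16544086 228.87963448  69.98005265]
(570.3338623046875, 223.93743896484375) 13.750537872314453
nozzle 75 [570.05425333 225.06633432  88.3775642 ]
deck+plate 4628 22.448249411936327 ((586.9970092773438, -190.32493591308594), (83.08157348632812, 187.7479248046875), 84.08136749267578)
plate 2207 28.618374761799277 ((615.1002197265625, -193.52500915527344), (83.07909393310547, 128.87103271484375), 83.78392791748047)
pin [ 617.78693516 -194.52989841   21.4977468 ]
white plate 2129 ((615.9464721679688, -193.32608032226562), (83.08157348632812, 129.5387420654297), 84.08136749267578)
tipbox [678.90240332  -1.01175848  52.05554565]
jar [577.95167865   2.43712806  84.69456976]
```

View pics/crop1.png

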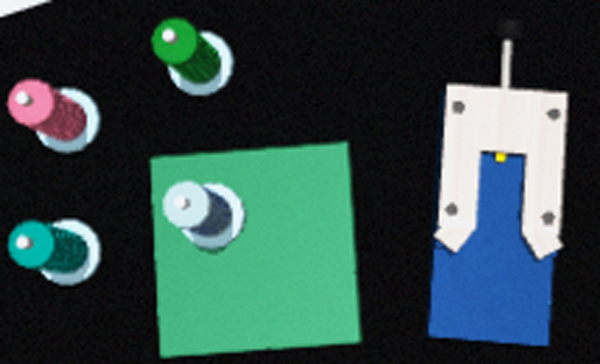

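The crop confirms the pale-blue barrel on the green mat, and the stand's slot is open toward the robot. Next I'll fit the stand pose from plate and deck edges, and work out the transfer vectors.

```bash
cat >> h.py <<'E'
def ray(f,u,v,z):
    R=cv2.Rodrigues(np.array(f["rvec"],float))[0]; t=np.array(f["tvec"],float).ravel()
    d=np.stack([(u-f["cx"])/f["fx"],(v-f["cy"])/f["fy"],np.ones_like(u,float)],-1)@R; o=-R.T@t
    return o+d*((z-o[2])/d[...,2])[...,None]
def plate(im,f):
    """stand origin, yaw from plate slot edges on plane z=28 (half-level crossings per image row)"""
    g=cv2.GaussianBlur(im[...,0],(0,0),.7).astype(float); E=[[],[]]
    for v in range(220,238):
        r=g[v,440:490]
        k=np.where((r[:-1]>110)!=(r[1:]>110))[0]
        x=440+k+(110-r[k])/(r[k+1]-r[k])
        if len(x)==4: E[0].append((x[1],v));E[1].append((x[2],v))
    L=[]
    for e in E:
        e=np.array(e); P=ray(f,e[:,0],e[:,1],28.); L.append(np.polyfit(P[:,0],P[:,1],1))
    return L,[len(e) for e in E]
E
python3 - <<'E'
from h import *
im,W,f=grab("top")
L,n=plate(im,f);print(L,n,[np.degrees(np.arctan(l[0])) for l in L])
x=590;print("centre y at 590",np.mean([np.polyval(l,x) for l in L]),"width",np.polyval(L[0],x)-np.polyval(L[1],x))
hs=cv2.cvtColor(im,cv2.COLOR_RGB2HSV)
m=(hs[...,1]<60)&(hs[...,2]>150); m[:180]=0;m[300:]=0;m[:,:430]=0;m[:,495:]=0
v,u=np.nonzero(m);P=ray(f,u.astype(float),v.astype(float),28.)
print("plate rect",cv2.minAreaRect(P[:,:2].astype(np.float32)))
yaw=np.mean([np.arctan(l[0]) for l in L]);ex=np.array([np.cos(yaw),np.sin(yaw)]);s=P[:,:2]@ex;t=P[:,:2]@[-ex[1],ex[0]]
print("along x",np.percentile(s,[0,.5,99.5,100]),"across",np.percentile(t,[0,.5,99.5,100]))
mid=abs(t-np.mean(t))<8;print("slot end s",s[mid].min())
m=(hs[...,0]>100)&(hs[...,0]<125)&(hs[...,1]>120); m[:255]=0;m[300:]=0;m[:,:425]=0;m[:,495:]=0
v,u=np.nonzero(m);P=ray(f,u.astype(float),v.astype(float),16.);s=P[:,:2]@ex;t=P[:,:2]@[-ex[1],ex[0]];print("deck front s",np.percentile(s,[0,2]),"t",np.percentile(t,[1,99]),"ex",ex)
E
```

```text
Traceback (most recent call last):
  File "h.py", line 24, in plate
    e=np.array(e); P=ray(f,e[:,0],e[:,1],28.); L.append(np.polyfit(P[:,0],P[:,1],1))
                           ~^^^^^
IndexError: too many indices for array: array is 1-dimensional, but 2 were indexed
```

```bash
python3 -m handwheel '[[[0,0,-6],[0,0,0],0.2],[[0,0,-6],[0,0,0],0.2],[[0,0,-6],[0,0,0],0.2],[[0,0,-6],[0,0,0],0.2],[[0,0,-6],[0,0,0],0.2],[[0,0,-6],[0,0,0],0.2],[[0,0,-6],[0,0,0],0.2],[[0,0,-6],[0,0,0],0.2],[[0,0,-6],[0,0,0],0.2],[[0,0,-6],[0,0,0],0.2],[[0,0,-6],[0,0,0],0.2],[[0,0,0],[0,0,0],0.2]]' 40
```

```text
time: 1.15
tcp_pos: [205.7, -563.6, 404.2]
tool_rot: [180.0, 0.0, -93.7]
ft_force: [0.3, -1.0, -0.3]
gripper_width: 51.1
grasp_force: 0.0
```

```bash
sed -i 's/440:490/430:500/; s/x=440+k/x=430+k/' h.py
python3 - <<'E'
from h import *
im,W,f=grab("top")
L,n=plate(im,f);print(L,n,[np.degrees(np.arctan(l[0])) for l in L])
x=590;print("centre y at 590",np.mean([np.polyval(l,x) for l in L]),"width",np.polyval(L[0],x)-np.polyval(L[1],x))
hs=cv2.cvtColor(im,cv2.COLOR_RGB2HSV)
m=(hs[...,1]<60)&(hs[...,2]>150); m[:180]=0;m[300:]=0;m[:,:430]=0;m[:,495:]=0
v,u=np.nonzero(m);P=ray(f,u.astype(float),v.astype(float),28.)
print("plate rect",cv2.minAreaRect(P[:,:2].astype(np.float32)))
yaw=np.mean([np.arctan(l[0]) for l in L]);ex=np.array([np.cos(yaw),np.sin(yaw)]);s=P[:,:2]@ex;t=P[:,:2]@[-ex[1],ex[0]]
print("along x",np.percentile(s,[0,.5,99.5,100]),"across",np.percentile(t,[0,.5,99.5,100]))
mid=abs(t-np.mean(t))<8;print("slot end s",s[mid].min())
m=(hs[...,0]>100)&(hs[...,0]<125)&(hs[...,1]>120); m[:255]=0;m[300:]=0;m[:,:425]=0;m[:,495:]=0
v,u=np.nonzero(m);P=ray(f,u.astype(float),v.astype(float),16.);s=P[:,:2]@ex;t=P[:,:2]@[-ex[1],ex[0]];print("deck front s",np.percentile(s,[0,2]),"t",np.percentile(t,[1,99]),"ex",ex)
E
```

```text
[array([-1.06362183e-01, -1.14536740e+02]), array([-1.03617159e-01, -1.45445240e+02])] [18, 18] [np.float64(-6.071278234308084), np.float64(-5.915714771698259)]
centre y at 590 -191.93489615205516 width 29.288935607057255
plate rect ((614.9321899414062, -194.1754150390625), (82.71171569824219, 128.0714111328125), 83.61051940917969)
along x [567.60518208 571.00559445 690.28997283 695.88600398] across [-169.87329829 -168.81758232  -89.03422355  -87.17142657]
slot end s 637.2092855745052
deck front s [488.48568676 509.88200146] t [-170.2229188   -87.07235601] ex [ 0.99453375 -0.10441558]
```

```bash
python3 -m handwheel '[[[0,0,0],[-3.2,-1.5,0],0.2],[[0,0,0],[-3.2,-1.5,0],0.2],[[0,0,0],[-3.2,-1.5,0],0.2],[[0,0,0],[-3.2,-1.5,0],0.2],[[0,0,0],[-3.2,-1.5,0],0.2],[[0,0,0],[-3.2,-1.5,0],0.2],[[0,0,0],[-3.2,-1.5,0],0.2],[[0,0,0],[-3.2,-1.5,0],0.2],[[0,0,0],[-3.2,-1.5,0],0.2],[[0,0,0],[-3.2,-1.5,0],0.2],[[0,0,0],[-3.2,-1.5,0],0.2],[[0,0,0],[-3.2,-1.5,0],0.2]]'
```

```text
time: 2.2
tcp_pos: [412.0, -191.3, 404.9]
tool_rot: [-180.0, 0.0, -94.2]
ft_force: [-0.1, -0.7, 0.1]
gripper_width: 51.1
grasp_force: 0.0
```

The stand has yaw -6.0° and origin near (569,-190). The slot centreline from the edges, the plate and the pin all agree within 1 mm. The porch is near (522,-185). On to the barrel at (570,224).

```bash
python3 -m handwheel '[[[0,0,1.8],[0,0,0.5],0.2],[[0,0,0],[-3.9,-1.04,0.5],0.2],[[0,0,0],[-3.9,-1.04,0.5],0.2],[[0,0,0],[-3.9,-1.04,0.5],0.2],[[0,0,0],[-3.9,-1.04,0.5],0.2],[[0,0,0],[-3.9,-1.04,0.5],0.2],[[0,0,0],[-3.9,-1.04,0.5],0.2],[[0,0,0],[-3.9,-1.04,0.5],0.2],[[0,0,0],[-3.9,-1.04,0.5],0.2],[[0,0,0],[-3.9,-1.04,0.5],0.2],[[0,0,0],[-3.9,-1.04,0.5],0.2],[[0,0,0],[-3.9,-1.04,0.5],0.2]]'; python3 -m handwheel '[[[0,0,0],[0,0,0],0.2],[[0,0,0],[0,0,0],0.2]]'
```

```text
time: 3.2
tcp_pos: [568.9, 224.4, 344.3]
tool_rot: [180.0, 0.0, -96.0]
ft_force: [-0.2, 0.8, 0.8]
gripper_width: 51.5
grasp_force: 0.0
time: 3.37
tcp_pos: [568.8, 224.3, 342.3]
tool_rot: [179.8, -0.1, -95.8]
ft_force: [-0.8, -0.3, 1.2]
gripper_width: 51.4
grasp_force: 0.0
```

```bash
python3 -m handwheel '[[[0,0,0],[0,-0.1,2.2],0.2],[[0,0,0],[0,0,2.2],0.2],[[0,0,0],[0,0,2.2],0.2],[[0,0,0],[0,0,2.2],0.2],[[0,0,0],[0,0,2.2],0.2],[[0,0,0],[0,0,2.2],0.2],[[0,0,0],[0,0,0],0.2],[[0,0,0],[0,0,0],0.2]]'
python3 - <<'E'
from h import *
im,W,f=grab("scene"); save("g1.png",im[110:290,280:500],3)
E
```

```text
time: 4.03
tcp_pos: [569.3, 221.3, 212.7]
tool_rot: [179.9, -0.1, -95.9]
ft_force: [-0.0, -0.1, 0.7]
gripper_width: 51.2
grasp_force: 0.0
```

View pics/g1.png

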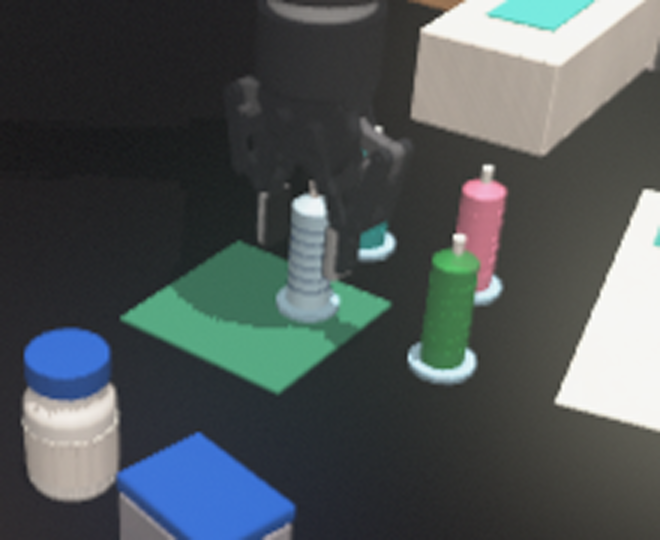

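The barrel stands between the open fingers at (310,240) in the crop, clear of its neighbours. A small centring move, then close.

```bash
python3 -m handwheel '[[[0,0,0],[-0.3,0,0.4],0.2],[[0,0,0],[0,0,0],0.2],[[0,0,0],[0,0,0],0.2],[[0,0,0],[0,0,0],-0.1],[[0,0,0],[0,0,0],-0.3],[[0,0,0],[0,0,0],-0.6],[[0,0,0],[0,0,0],-0.6],[[0,0,0],[0,0,0],-0.6],[[0,0,0],[0,0,0],-0.6]]' 40;  python3 -m handwheel '[[[0,0,0],[0,0,-0.5],-0.6],[[0,0,0],[0,0,-1.5],-0.6],[[0,0,0],[0,0,-3],-0.6],[[0,0,0],[0,0,-3],-0.6],[[0,0,0],[0,0,-2],-0.6],[[0,0,0],[0,0,0],-0.6]]'
```

```text
time: 4.83
tcp_pos: [570.0, 225.3, 209.3]
tool_rot: [-180.0, 0.0, -95.8]
ft_force: [-0.2, 0.3, 3.9]
gripper_width: 26.8
grasp_force: 39.7
time: 5.33
tcp_pos: [570.6, 225.4, 314.6]
tool_rot: [-179.6, 0.2, -95.7]
ft_force: [0.8, 0.6, -0.0]
gripper_width: 26.8
grasp_force: 39.6
```

```bash
python3 -m handwheel '[[[0,0,0],[1.5,0.1,0],-0.6],[[0,0,0],[3,0,0],-0.6],[[0,0,0],[3.8,0.1,0],-0.6],[[0,0,0],[3.8,0,0],-0.6],[[0,0,0],[3.8,0.1,0],-0.6],[[0,0,0],[3.8,0,0],-0.6],[[0,0,0],[3.8,0.1,0],-0.6],[[0,0,0],[3.8,0,0],-0.6],[[0,0,0],[3.8,0.1,0],-0.6],[[0,0,0],[3.8,0,0],-0.6],[[0,0,0],[3.8,0.1,0],-0.6],[[0,0,0],[2.5,0,0],-0.6]]'; python3 -m handwheel '[[[0,0,0],[0,0,0],-0.6],[[0,0,0],[0,0,0],-0.6],[[0,0,0],[0,0,0],-0.6]]'
python3 - <<'E'
from h import *
im,W,f=grab("scene"); save("p1.png",im[180:420,110:430],2.5)
im,W,f=grab("top"); np.savez("/tmp/t2",im=im,W=W)
s=[ctrl.get_state()["tcp_pos"] for _ in range(3)];print(np.array(s).round(1))
E
```

```text
time: 6.33
tcp_pos: [521.0, -187.1, 307.4]
tool_rot: [179.9, 0.0, -95.9]
ft_force: [0.1, 0.3, -1.0]
gripper_width: 27.2
grasp_force: 39.5
time: 6.58
tcp_pos: [522.1, -184.1, 307.6]
tool_rot: [179.9, 0.0, -95.8]
ft_force: [1.3, -0.0, -0.5]
gripper_width: 27.0
grasp_force: 39.5
[[ 522.5 -183.3  308.1]
 [ 522.5 -183.3  308.1]
 [ 522.5 -183.3  308.1]]
```

View pics/p1.png

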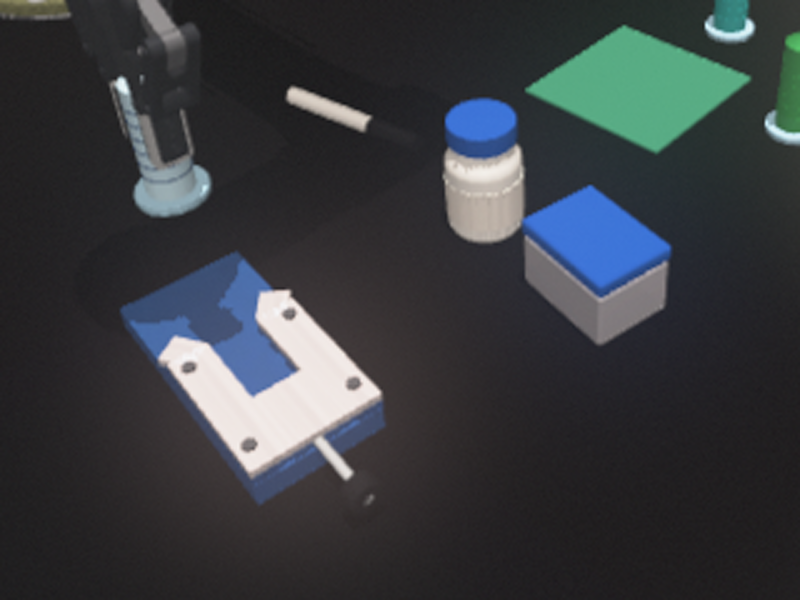

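The barrel is held upright over the porch, with its flange at about (172,190) in the crop, and nothing else was moved. I'll check the flange position from depth.

Run:
```python
from h import *
im,W,f=grab("scene")
m=np.zeros((480,640),bool);m[235:275,155:200]=1
m&=(W[...,2]>92)&(W[...,2]<118)&(abs(W[...,0]-522)<40)&(abs(W[...,1]+184)<40)
P=W[m];print(len(P),P.min(0),P.max(0)); print(cv2.minEnclosingCircle(P[:,:2].astype(np.float32)))
A=np.c_[2*P[:,:2],np.ones(len(P))]
for p in [P[P[:,2]>107],P[P[:,2]<107]]: print(len(p),p.mean(0),cv2.minEnclosingCircle(p[:,:2].astype(np.float32)) if len(p) else 0)
m=np.zeros((480,640),bool);m[280:350,150:240]=1
print("deck z",np.nanmedian(W[300:310,172:182,2]),W[340,205],W[345,228]); print(W[369,249])
```

```text
379 [ 505.13381469 -202.97160076  101.42722981] [ 543.46722    -162.34008247  117.9881988 ]
((523.2330932617188, -182.5033721923828), 21.356157302856445)
230 [ 530.80148576 -186.45535129  110.58137979] ((523.4777221679688, -183.25714111328125), 20.464141845703125)
149 [ 532.5305481  -186.04451654  105.49226053] ((523.2330932617188, -182.5033721923828), 21.356157302856445)
deck z 15.298912766029643 [ 614.78992128 -216.48358198   27.58768484] [ 645.03961509 -200.35668436   28.31364677]
[ 692.71200547 -203.08421155   23.78237434]
```

```bash
python3 -m handwheel '[[[0,0,0],[0,0,1],-0.6],[[0,0,0],[0,0,2],-0.6],[[0,0,0],[0,0,2],-0.6],[[0,0,0],[0,0,1.5],-0.6],[[0,0,0],[0,0,1],-0.6],[[0,0,0],[0,0,0],-0.6],[[0,0,0],[0,0,0],-0.6],[[0,0,0],[0,0,0],-0.6]]'
```

```text
time: 7.4
tcp_pos: [523.0, -183.9, 234.9]
tool_rot: [-179.9, -0.0, -95.7]
ft_force: [0.7, -0.2, -0.3]
gripper_width: 26.8
grasp_force: 39.5
```

```bash
python3 -m handwheel '[[[0,0,0],[0.15,0,0.6],-0.6],[[0,0,0],[0,0,0.4],-0.6],[[0,0,0],[0,0,0],-0.6],[[0,0,0],[0,0,0],-0.6],[[0,0,0],[0,0,0],-0.6]]'; for i in 1; do python3 -m handwheel '[[[0,0,0],[0,0,0.1],-0.6],[[0,0,0],[0,0,0],-0.6],[[0,0,0],[0,0,0],-0.6]]'; python3 -m handwheel '[[[0,0,0],[0,0,0.1],-0.6],[[0,0,0],[0,0,0],-0.6],[[0,0,0],[0,0,0],-0.6]]'; done
```

```text
time: 7.82
tcp_pos: [522.4, -185.6, 223.8]
tool_rot: [-180.0, -0.0, -95.8]
ft_force: [-0.7, -0.0, -0.6]
gripper_width: 27.4
grasp_force: 39.5
time: 8.07
tcp_pos: [522.4, -185.5, 222.7]
tool_rot: [-180.0, 0.0, -95.8]
ft_force: [-0.0, 0.1, -0.7]
gripper_width: 27.2
grasp_force: 39.5
time: 8.32
tcp_pos: [522.4, -185.5, 221.6]
tool_rot: [180.0, 0.0, -95.8]
ft_force: [0.2, -0.2, -1.3]
gripper_width: 26.8
grasp_force: 39.5
```

```bash
python3 -m handwheel '[[[0,0,0],[0,0,0.05],-0.6],[[0,0,0],[0,0,0],-0.6],[[0,0,0],[0,0,0],-0.6]]'; python3 -m handwheel '[[[0,0,0],[0,0,0.05],-0.6],[[0,0,0],[0,0,0],-0.6],[[0,0,0],[0,0,0],-0.6]]'
```

```text
time: 8.57
tcp_pos: [522.5, -185.6, 221.3]
tool_rot: [-180.0, -0.0, -95.8]
ft_force: [0.5, -0.2, -0.5]
gripper_width: 26.9
grasp_force: 39.6
time: 8.82
tcp_pos: [522.5, -185.6, 221.2]
tool_rot: [-180.0, -0.0, -95.7]
ft_force: [-2.3, 0.2, 3.9]
gripper_width: 26.8
grasp_force: 39.9
```

```bash
python3 -m handwheel '[[[0,0,0],[0,0,-0.1],-0.6],[[0,0,0],[0,-0.4,0],-0.6],[[0,0,0],[0,-0.6,0],-0.6],[[0,0,0],[0,-0.6,0],-0.6],[[0,0,0],[0,-0.6,0],-0.6],[[0,0,0],[0,-0.6,0],-0.6],[[0,0,0],[0,-0.4,0],-0.6],[[0,0,0],[0,0,0],-0.6],[[0,0,0],[0,0,0],-0.6]]'; python3 -m handwheel '[[[0,0,0],[0,-0.3,0],-0.6],[[0,0,0],[0,-0.3,0],-0.6],[[0,0,0],[0,-0.3,0],-0.6],[[0,0,0],[0,-0.3,0],-0.6],[[0,0,0],[0,0,0],-0.6],[[0,0,0],[0,0,0],-0.6]]'
```

```text
time: 9.57
tcp_pos: [554.4, -188.8, 221.3]
tool_rot: [180.0, 0.0, -95.8]
ft_force: [-0.9, 0.6, -1.3]
gripper_width: 26.9
grasp_force: 39.5
time: 10.07
tcp_pos: [566.3, -190.0, 221.6]
tool_rot: [180.0, 0.0, -95.8]
ft_force: [-0.0, -0.2, -1.2]
gripper_width: 27.2
grasp_force: 39.6
```

```bash
python3 -m handwheel '[[[0,0,0],[0,-0.2,0],-0.6],[[0,0,0],[0,-0.2,0],-0.6],[[0,0,0],[0,-0.2,0],-0.6],[[0,0,0],[0,0,0],-0.6],[[0,0,0],[0,0,0],-0.6]]'; python3 -m handwheel '[[[0,0,0],[0,-0.2,0],-0.6],[[0,0,0],[0,-0.2,0],-0.6],[[0,0,0],[0,-0.2,0],-0.6],[[0,0,0],[0,0,0],-0.6],[[0,0,0],[0,0,0],-0.6]]'
python3 - <<'E'
from h import *
im,W,f=grab("scene"); save("s1.png",im[250:400,130:290],4)
E
```

```text
time: 10.48
tcp_pos: [572.3, -190.6, 221.6]
tool_rot: [180.0, 0.0, -95.8]
ft_force: [-0.5, -0.6, -1.4]
gripper_width: 27.0
grasp_force: 39.6
time: 10.9
tcp_pos: [578.2, -191.2, 221.6]
tool_rot: [180.0, 0.0, -95.8]
ft_force: [-0.7, 0.1, -1.8]
gripper_width: 27.1
grasp_force: 39.6
```

View pics/s1.png

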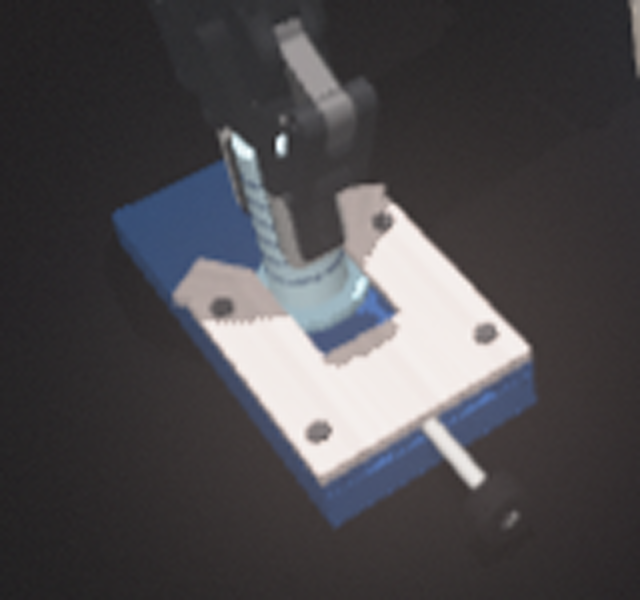

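The flange is under the plate and the barrel is in the slot, centred at (318,300) in the crop with clear deck ahead. From here I'll push in small steps and watch the force.

```bash
python3 -m handwheel '[[[0,0,0],[0,-0.2,0],-0.6],[[0,0,0],[0,-0.2,0],-0.6],[[0,0,0],[0,-0.2,0],-0.6],[[0,0,0],[0,-0.2,0],-0.6],[[0,0,0],[0,0,0],-0.6],[[0,0,0],[0,0,0],-0.6]]' | egrep 'tcp|ft'; python3 -m handwheel '[[[0,0,0],[0,-0.1,0],-0.6],[[0,0,0],[0,-0.1,0],-0.6],[[0,0,0],[0,0,0],-0.6],[[0,0,0],[0,0,0],-0.6]]'| egrep 'tcp|ft'
```

```text
tcp_pos: [586.2, -192.0, 221.6]
ft_force: [1.0, 0.5, -1.2]
tcp_pos: [588.1, -192.2, 221.7]
ft_force: [0.9, 0.2, -1.7]
```

```bash
python3 -m handwheel '[[[0,0,0],[0,-0.1,0],-0.6],[[0,0,0],[0,-0.1,0],-0.6],[[0,0,0],[0,0,0],-0.6],[[0,0,0],[0,0,0],-0.6]]'| egrep 'tcp|ft'
```

```text
tcp_pos: [590.1, -192.4, 221.6]
ft_force: [0.2, -0.0, -0.7]
```

```bash
python3 -m handwheel '[[[0,0,0],[0,-0.1,0],-0.6],[[0,0,0],[0,0,0],-0.6],[[0,0,0],[0,0,0],-0.6]]'| egrep 'tcp|ft'
```

```text
tcp_pos: [591.1, -192.5, 221.7]
ft_force: [-0.8, -0.4, 0.3]
```

```bash
python3 -m handwheel '[[[0,0,0],[0,-0.1,0],-0.6],[[0,0,0],[0,-0.1,0],-0.6],[[0,0,0],[0,0,0],-0.6],[[0,0,0],[0,0,0],-0.6]]'| egrep 'tcp|ft'
```

```text
tcp_pos: [593.1, -192.7, 221.6]
ft_force: [-0.4, 0.4, -0.6]
```

```bash
python3 -m handwheel '[[[0,0,0],[0,-0.1,0],-0.6],[[0,0,0],[0,-0.1,0],-0.6],[[0,0,0],[0,0,0],-0.6],[[0,0,0],[0,0,0],-0.6]]'| egrep 'tcp|ft'
```

```text
tcp_pos: [595.1, -192.9, 221.6]
ft_force: [-0.8, -0.2, -1.5]
```

```bash
python3 -m handwheel '[[[0,0,0],[0,-0.1,0],-0.6],[[0,0,0],[0,-0.1,0],-0.6],[[0,0,0],[0,0,0],-0.6],[[0,0,0],[0,0,0],-0.6]]'| egrep 'tcp|ft'
```

```text
tcp_pos: [597.1, -193.1, 221.6]
ft_force: [-1.0, 1.4, -1.4]
```

```bash
python3 -m handwheel '[[[0,0,0],[0,-0.1,0],-0.6],[[0,0,0],[0,-0.05,0],-0.6],[[0,0,0],[0,0,0],-0.6],[[0,0,0],[0,0,0],-0.6]]'| egrep 'tcp|ft'
```

```text
tcp_pos: [598.6, -193.2, 221.7]
ft_force: [0.5, 0.7, -0.9]
```

```bash
python3 -m handwheel '[[[0,0,0],[0,-0.1,0],-0.6],[[0,0,0],[0,-0.05,0],-0.6],[[0,0,0],[0,0,0],-0.6],[[0,0,0],[0,0,0],-0.6]]'| egrep 'tcp|ft'
```

```text
tcp_pos: [599.6, -193.4, 221.5]
ft_force: [-5.0, 0.6, 1.2]
```

Contact: the force rose to 5 N at stand x≈31, which is within the stop's range. I'll press a little more to seat the flange on the rubber.

```bash
python3 -m handwheel '[[[0,0,0],[0,-0.05,0],-0.6],[[0,0,0],[0,0,0],-0.6],[[0,0,0],[0,0,0],-0.6],[[0,0,0],[0,0,0],-0.6]]'| egrep 'tcp|ft'
```

```text
tcp_pos: [599.9, -193.5, 221.4]
ft_force: [-7.2, 2.8, 3.6]
```

```bash
python3 -m handwheel '[[[0,0,0],[0,-0.05,0],-0.6],[[0,0,0],[0,0,0],-0.6],[[0,0,0],[0,0,0],-0.6],[[0,0,0],[0,0,0],-0.6]]'| egrep 'tcp|ft|grasp'
```

```text
tcp_pos: [600.2, -193.5, 221.4]
ft_force: [-7.4, 1.8, 2.7]
grasp_force: 40.0
```

```bash
python3 -m handwheel '[[[0,0,0],[0,-0.07,0],-0.6],[[0,0,0],[0,0,0],-0.6],[[0,0,0],[0,0,0],-0.6],[[0,0,0],[0,0,0],-0.6]]'| egrep 'tcp|ft|grasp'
python3 - <<'E'
from h import *
im,W,f=grab("scene"); save("s2.png",im[250:400,130:290],4)
E
```

```text
tcp_pos: [600.8, -193.6, 221.5]
ft_force: [-7.9, 2.7, 3.3]
grasp_force: 40.1
```

View pics/s2.png

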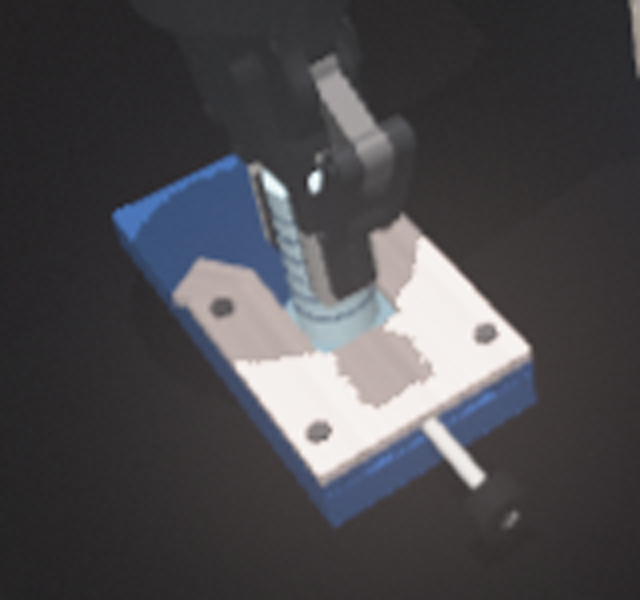

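The flange is seated and the stop is yielding gently at about 8 N. Now I'll ease off.

```bash
python3 -m handwheel '[[[0,0,0],[0,0.06,0],-0.6],[[0,0,0],[0,0.06,0],-0.6],[[0,0,0],[0,0,0],-0.6],[[0,0,0],[0,0,0],-0.6],[[0,0,0],[0,0,0],-0.6]]'| egrep 'tcp|ft|grasp'
```

```text
tcp_pos: [599.9, -193.5, 221.3]
ft_force: [-6.4, 0.3, 1.1]
grasp_force: 39.8
```

```bash
python3 -m handwheel '[[[0,0,0],[0,0.03,0],-0.6],[[0,0,0],[0,0,0],-0.6],[[0,0,0],[0,0,0],-0.6],[[0,0,0],[0,0,0],-0.6]]'| egrep 'tcp|ft|grasp'
```

```text
tcp_pos: [599.8, -193.4, 221.4]
ft_force: [-5.1, 1.2, 0.6]
grasp_force: 39.8
```

```bash
python3 -m handwheel '[[[0,0,0],[0,0.03,0],-0.6],[[0,0,0],[0,0,0],-0.6],[[0,0,0],[0,0,0],-0.6],[[0,0,0],[0,0,0],-0.6]]'| egrep 'tcp|ft|grasp'
```

```text
tcp_pos: [599.6, -193.4, 221.4]
ft_force: [-4.9, 1.3, -0.1]
grasp_force: 39.8
```

```bash
python3 -m handwheel '[[[0,0,0],[0,0.03,0.03],-0.6],[[0,0,0],[0,0,0],-0.6],[[0,0,0],[0,0,0],-0.6],[[0,0,0],[0,0,0],-0.6]]'| egrep 'tcp|ft|grasp'
```

```text
tcp_pos: [599.5, -193.4, 221.3]
ft_force: [-5.1, 1.7, 1.4]
grasp_force: 39.9
```

```bash
python3 -m handwheel '[[[0,0,0],[0,0.03,0],-0.6],[[0,0,0],[0,0,0],-0.6],[[0,0,0],[0,0,0],-0.6],[[0,0,0],[0,0,0],-0.6]]'| egrep 'tcp|ft|grasp'
```

```text
tcp_pos: [599.3, -193.4, 221.3]
ft_force: [-4.8, 0.8, -1.0]
grasp_force: 39.7
```

```bash
python3 -m handwheel '[[[0,0,0],[0,0.03,0],-0.6],[[0,0,0],[0,0,0],-0.6],[[0,0,0],[0,0,0],-0.6],[[0,0,0],[0,0,0],-0.6]]'| egrep 'time|tcp|ft|grasp'
```

```text
time: 17.17
tcp_pos: [599.1, -193.3, 221.3]
ft_force: [-2.8, -1.1, -1.1]
grasp_force: 39.6
```

```bash
python3 -m handwheel '[[[0,0,0],[0,0.01,0],-0.6],[[0,0,0],[0,0,0],-0.6],[[0,0,0],[0,0,0],-0.6],[[0,0,0],[0,0,0],-0.6],[[0,0,0],[0,0,0],-0.6]]' 20| egrep 'tcp|ft|grasp'
```

```text
tcp_pos: [599.1, -193.2, 221.5]
ft_force: [-1.1, 0.0, -0.7]
grasp_force: 39.6
```

```bash
python3 -m handwheel '[[[0,0,0],[0,0,0],-0.35],[[0,0,0],[0,0,0],-0.32],[[0,0,0],[0,0,0],-0.28],[[0,0,0],[0,0,0],-0.24],[[0,0,0],[0,0,0],-0.2],[[0,0,0],[0,0,0],-0.1],[[0,0,0],[0,0,0],0],[[0,0,0],[0,0,0],0.1],[[0,0,0],[0,0,0],0.2],[[0,0,0],[0,0,0],0.2],[[0,0,0],[0,0,0],0.2]]'
python3 - <<'E'
from h import *
im,W,f=grab("scene"); save("s3.png",im[250:400,130:290],4)
E
```

```text
time: 18.5
tcp_pos: [598.9, -193.3, 221.3]
tool_rot: [180.0, 0.0, -95.8]
ft_force: [-0.2, -0.6, 0.9]
gripper_width: 51.2
grasp_force: 0.0
```

View pics/s3.png

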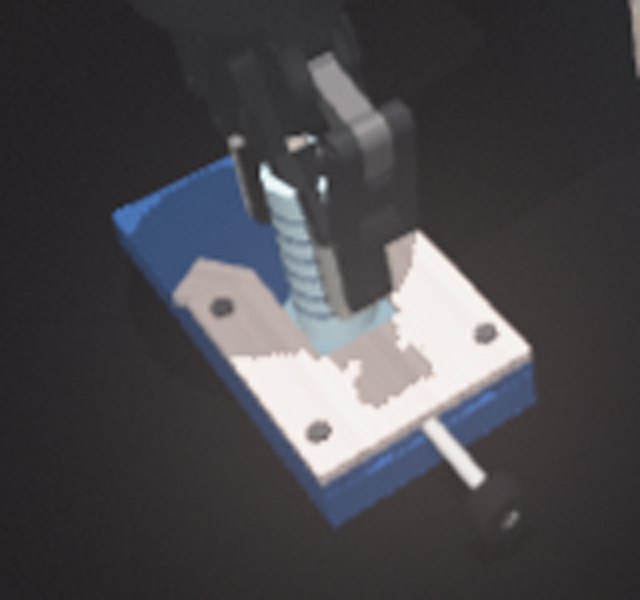

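The gripper is open and the barrel stands in the slot, with clear gaps to both fingers. I'll lift straight up and check from above.

```bash
python3 -m handwheel '[[[0,0,0],[0,0,-1],0.2],[[0,0,0],[0,0,-2],0.2],[[0,0,0],[0,0,-3],0.2],[[0,0,0],[0,0,-3],0.2],[[0,0,0],[0,0,-3],0.2],[[0,0,0],[0,0,-3],0.2],[[0,0,0],[0,0,0],0.2]]'; python3 -m handwheel '[[[0,0,0],[0,2,0],0.2],[[0,0,0],[0,3,0],0.2],[[0,0,0],[0,3,0],0.2],[[0,0,0],[0,3,0],0.2],[[0,0,0],[0,3,0],0.2],[[0,0,0],[0,2,0],0.2],[[0,0,0],[0,0,0],0.2],[[0,0,0],[0,0,0],0.2]]'|egrep 'time|tcp'
python3 - <<'E'
from h import *
im,W,f=grab("scene"); im2,W2,f2=grab("top")
a=cv2.resize(im[250:400,130:290],(400,375),interpolation=cv2.INTER_CUBIC);b=cv2.resize(im2[155:295,410:510],(268,375),interpolation=cv2.INTER_CUBIC)
save("f1.png",np.hstack([a,b]))
ex=np.array([.9945,-.1044]);ey=np.array([.1044,.9945])
for n,w,sl in(("scene",W,np.s_[250:350,160:260]),("top",W2,np.s_[155:260,430:500])):
    P=w[sl].reshape(-1,3);P=P[(P[:,2]>40)&(P[:,2]<86)];c,r=cv2.minEnclosingCircle(P[:,:2].astype(np.float32));print(n,len(P),c,r,"stand x,y",c@ex-586,c@ey+129.1)
    N=w[sl].reshape(-1,3);N=N[(N[:,2]>100)&(N[:,2]<114)];print("nozzle",len(N),N.mean(0) if len(N) else 0)
E
```

```text
time: 19.13
tcp_pos: [599.1, -193.9, 380.6]
tool_rot: [-179.3, -0.1, -95.8]
ft_force: [0.7, -0.6, 1.0]
gripper_width: 51.5
grasp_force: 0.0
time: 19.8
tcp_pos: [438.9, -177.3, 372.9]
scene 529 (600.7164306640625, -193.49505615234375) 13.966410636901855 stand x,y 31.613374157714816 -0.616037982177744
nozzle 39 [ 599.94585595 -192.90957783  105.35866402]
top 113 (599.1045532226562, -191.5265655517578) 14.000301361083984 stand x,y 29.804851623535228 1.173345915222157
nozzle 25 [ 598.9989161  -191.24110658  106.29411707]
```

View pics/f1.png

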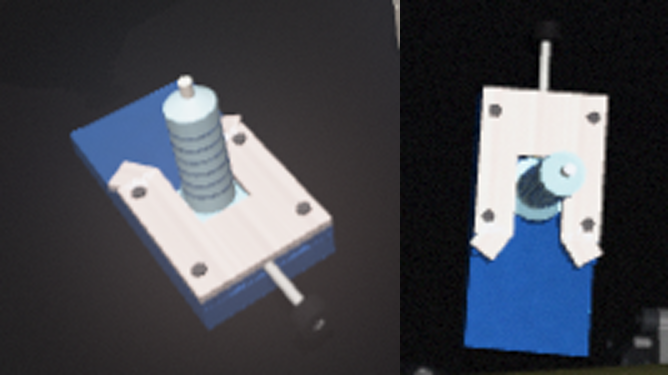

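Run:
```python
from h import *
im,W,f=grab("scene"); save("s4.png",im[250:400,130:290],4)
I=[cv2.imread(f"pics/s{k}.png") for k in (2,3,4)]
I=[i[...,0].astype(np.float32)-i[...,2] for i in I]
for a,b in((0,1),(0,2),(1,2)):
    r=[]
    for (x0,x1,y0,y1) in((275,330,200,320),(270,320,220,330)):
        R=cv2.matchTemplate(I[b],I[a][y0:y1,x0:x1],cv2.TM_CCOEFF_NORMED);_,m,_,l=cv2.minMaxLoc(R)
        r.append((round(m,2),l[0]-x0,l[1]-y0))
    print(a+2,b+2,r,"(1/4 px)")
# px motion of 1mm along stand x at barrel
R=cv2.Rodrigues(np.array(f["rvec"],float))[0];t=np.array(f["tvec"],float).ravel()
pr=lambda p:(lambda c:np.array([f["fx"]*c[0]/c[2],f["fy"]*c[1]/c[2]]))(R@np.array(p)+t)
print("1mm ->",(pr([600.7,-193.4,60])-pr([599.7,-193.3,60]))*4)
```

```text
2 3 [(0.88, 15, 16), (0.87, 12, 13)] (1/4 px)
2 4 [(0.84, -30, -37), (0.82, -30, -36)] (1/4 px)
3 4 [(0.78, -42, -42), (0.9, 0, 0)] (1/4 px)
1mm -> [1.43109115 1.62412167]
```

Run:
```python
import cv2,numpy as np
I=[cv2.imread(f"pics/s{k}.png").astype(np.float32) for k in (2,3,4)]
I=[i[...,0]-i[...,2] for i in I]
for a,b in((0,1),(0,2),(1,2)):
  for (x0,x1,y0,y1) in((270,315,220,330),(265,312,180,300),(275,310,280,340)):
    n=8;R=cv2.matchTemplate(I[b][y0-n:y1+n,x0-n:x1+n],I[a][y0:y1,x0:x1],cv2.TM_CCOEFF_NORMED);_,m,_,l=cv2.minMaxLoc(R)
    print(a+2,b+2,round(m,2),l[0]-n,l[1]-n)
```

```text
2 3 0.85 8 8
2 3 0.78 -4 -8
2 3 1.0 -1 -1
2 4 0.78 0 -2
2 4 0.65 2 0
2 4 0.95 -2 -3
3 4 0.92 0 0
3 4 0.84 1 0
3 4 0.94 0 0
```

The barrel stands upright at stand x≈31. It has not moved since release, and force stayed compressive right up to letting go. Handing in.

```bash
python3 -c "
from rig import job;print(job.finish_job())"
```

```text
the job is handed in; nothing more can be done
None
```

I handed the job in at about 20 s: the barrel stands upright in the slot against the stop and did not move after release; the pin is hidden under the plate, so I judge it in from the push force (about 8 N, about 1 mm of stop travel), and the tip box, jar and pen were not touched.

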